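# Empty and nest the sample beakers

### The arm

A 6-joint arm with a two-finger parallel gripper is mounted at the origin on the work surface. World frame = base frame: x ahead of the robot, y to its left, z up, the work surface at z = 0. Lengths are in m, angles in rad, forces in N, time in s.
With the tool pointing down it reaches from about 0.375 to 0.975 m from the base axis. Payload 3.8 kg.
Tool frame: the origin (TCP) lies midway between the tips of the shut fingers; the grasp point (between the pads) lies 19 mm behind it; z points along the fingers, y is the line along which they close (so a half turn about z gives the same grasp; the last joint's range is limited). The gripper opens to 85 mm and grips with 20 to 120 N. Pads are 22 mm wide; open, the fingers measure 114 mm over their backs; the gripper's body (76 mm by 85 mm) begins 54 mm behind the grasp point. The pads swing forward as they close: fully open they stand 13 mm farther back than shut.
Start: joints at [1.081, 0.264, 1.604, -0, 1.274, -0.037], TCP at [0.295, 0.607, 0.231] pointing down, gripper open.
Joint ranges: [-2.63, 2.63], [-0.94, 2.18], [0.31, 2.57], [-1.31, 4.45], [0, 2.66], [-2.55, 2.55]. Speed limits (rad/s): [2.57, 2.57, 3.14, 3.14, 3.14, 3.14].

### API

Orientations are given as a rotation vector (axis times angle).
In Python, from workcell import * gives the robot as it stands. The module is installed in compiled form; this text tells all that it offers.
- The arm moves only by the tool apply_moves, never from a script. Its arguments are lists of equal length, an entry for each row: "fingers": the opening, from 0 (shut) to 1 (fully open); "travel": the shift along the tool's x, y, z normalised to -1 to 1, where 1 is 0.05 m, a list of three; "rotation": the turn, a rotation vector about the tool's x, y, z normalised to -1 to 1, where 1 is 6 degrees, a list of three. In form: {"fingers": [fingers, ...], "travel": [[dx, dy, dz], ...], "rotation": [[ax, ay, az], ...]}. A call has 1 to 12 rows; each row shifts and turns the commanded pose from where the row before left it, along the tool's axes as they then stand; what a row does not reach is not made up. A row lasts 1/10 s, in which the tool goes at most 50 mm and 8.59 degrees, less where a joint would pass 70% of its speed; a pose out of reach is approached as far as the arm can. A call with a number of a shift or a turn outside -1 to 1 is refused whole. A call with a gripper value outside its range is refused whole. The fingers move at their own pace and stop on an object; "newtons" is the grip in N (left out, the last holds). Time passes only in rows, so rows that do not move let the fingers close. It gives the time, the measured TCP pose, the force, the opening and the grip force at its end, in the units of the state.
- read_state(): the state, without advancing time (a new reading comes with each control period).
- read_camera(name): name is "scene" or "top" or "wrist"; returns a dict with "image" (384x512x3 uint8, red, green, blue), "fx", "fy", "cx", "cy" (pixels), "extrinsics" (4x4, takes a point from world to camera coordinates). Camera axes: x right, y down, z forward; pixel columns grow to the right and rows downward; lengths in m; the calibration is good to about 2 mm. The wrist camera is an equidistant fisheye: a pixel r from the principal point sees the ray r / f radians off the axis. A picture is of the moment at which its call begins. There is no depth.
- finish_job(): hands the job in; it is judged then, once.
Trained networks look in the newest picture that a camera, given by its name, has taken for a name from the list of things; names that differ only in an ending like _2 or _b are one class to them, and where a whole thing is asked for, a point or a joint stands for the part that bears it (a point fixed in the world has none). Each returns a list of dicts, best first, with "p" (0 to 1); they miss things now and then, are a little off and sometimes report something else, mostly with a low value. They report only what shows in the picture. A call takes as long as a camera call. They do not tell look-alikes from the thing itself.
- regions_of(camera, name): "mask" (384x512 bool, what is visible of it) and "bbox" ([left, top, width, height] in pixels, round what is visible of it).
- tip_of(camera, name): "location" ([column, row] in pixels: a listed point, or the origin of a listed thing).
The state is a dict: "time": time; "q": joint angles; "joint_vel": joint speeds; "joint_torque": joint torques, N m; "tool_pos": TCP position; "tcp_rot": TCP orientation; "wrist_force": force on the tool from outside, world axes, zero at the start; "torque": the same for the moment, N m; "width": opening from 0.0 (shut) to 1.0 (fully open); "grip_force": force on a finger pad.
Only numpy, scipy, OpenCV 4.12 (cv2) and the standard library are available. Lean on these libraries where they do the work, as an engineer would, in place of code of your own. Each camera call takes 0.05 s, during which the arm holds its last target. There are 200 camera calls.

### The job

Tip the five steel balls out of the middle beaker so that all of them lie in the grey tray, then lower the emptied middle beaker into the wide one, and last the tall narrow one into the middle one. Each must go fully home on the floor of the one around it, with the nest standing upright on the bench; lower the beakers gently, never drop them or press hard, and leave the brown bottle and the glass jar where they stand.

Things in the scene. Friction and masses are not known exactly. Their poses are not given: they have to be found in the camera images.
- wide_beaker: The wide, squat beaker, white plastic, standing upright and empty, loose; it need not be picked up. Outer diameter 76 mm at the foot, 86 mm at the rim, 60 mm high, wall 4 mm, floor 5 mm (inner diameter 68 mm at the floor, 78 mm at the rim), 140 g. Origin: centre of its underside; z along its axis to the mouth.
- mid_beaker: Middle beaker, white plastic, upright, loose, the five balls on its floor. Outer diameter 61 mm at the foot, 68 mm at the rim, 95 mm high, wall 4 mm, floor 5 mm (inner diameter 53 mm at the floor, 60 mm at the rim), about 90 g empty. Origin: centre of its underside; z along its axis to the mouth. Home, its rim stands 40 mm above the wide rim. It empties only when tipped past level.
- tall_beaker: The tall, narrow beaker, white plastic, open on top, standing upright and empty, loose. Outer diameter 48 mm at the foot growing to 53 mm at the rim, 125 mm high, wall 4 mm, floor 5 mm thick, about 70 g. Origin: centre of its underside; z along its axis towards the mouth. Home in the middle beaker its rim stands 35 mm above the middle rim.
- tray: Grey open plastic tray fixed to the bench, 140 mm (its x) by 180 mm (its y), 50 mm high, wall 4 mm. Origin: centre of its underside, on the bench; z up.
- ball0_center (a point): Centre of steel ball 1 of five, 16 mm across, 17 g; all five start in the middle beaker.
- ball1_center (a point): Centre of steel ball 2 of five, 16 mm across, 17 g; all five start in the middle beaker.
- ball2_center (a point): Centre of steel ball 3 of five, 16 mm across, 17 g; all five start in the middle beaker.
- ball3_center (a point): Centre of steel ball 4 of five, 16 mm across, 17 g; all five start in the middle beaker.
- ball4_center (a point): Centre of steel ball 5 of five, 16 mm across, 17 g; all five start in the middle beaker.
- reagent_bottle: Brown glass bottle standing on the bench, 48 mm across, 95 mm high; leave it alone. Origin: centre of its underside.
- sample_jar: Clear glass jar standing on the bench, 48 mm across, 60 mm high; leave it alone. Origin: centre of its underside.
Mind the look-alikes: they are no part of the job. Leave any purple look-alike of the mid_beaker alone. What is shaped like the tall_beaker but purple or yellow is not meant.

How it is judged:
By the outcome, as a careful person would: the job done as asked, in the order asked, and still so for the second after the job is handed in, with the robot touching nothing.
It also fails if it takes over 64 s, if anything falls off the work surface, if the arm or the gripper's body presses on something with over 40 N, if the wrist force passes 120 N, or if a joint passes its speed limit or range.

## Working session

There is one attempt and no reset: what is moved stays moved. The work goes in short steps, Python scripts to look and compute and a tool call to move; the robot and the scene stay as the last step left them, time stands still between calls to the robot, and variables do not carry over. Pictures are saved under pics/ and viewed, at most 10 in all, crops included, and the job is handed in when it is done.

Besides the shell and the picture viewer there is one more tool, called after ">>>" in YAML: its name, and indented under it one key for each argument. apply_moves: Moves the arm, as the interface text tells. Scaled input: -1 to 1 covers 0.05 m each way for a shift and 6 degrees each way for a turn. Its arguments: {"type":"object","properties":{"fingers":{"type":"array","items":{"type":"number"}},"travel":{"type":"array","items":{"type":"array","items":{"type":"number"}}},"rotation":{"type":"array","items":{"type":"array","items":{"type":"number"}}},"newtons":{"type":"number"}},"required":["fingers","travel","rotation"]}

```bash
mkdir -p pics; cat > h.py <<'E'
from workcell import *
import numpy as np, cv2
from scipy.spatial.transform import Rotation as R
def cam(n):
    c=read_camera(n); return c
def ray(c,u,v):
    E=c["extrinsics"]; d=np.array([(u-c["cx"])/c["fx"],(v-c["cy"])/c["fy"],1.]); Rw=E[:3,:3]
    return -Rw.T@E[:3,3], Rw.T@d
def at(c,u,v,z):
    o,d=ray(c,u,v); return o+d*(z-o[2])/d[2]
def proj(c,p):
    q=c["extrinsics"][:3,:3]@np.array(p)+c["extrinsics"][:3,3]; return [c["fx"]*q[0]/q[2]+c["cx"],c["fy"]*q[1]/q[2]+c["cy"]]
E
python3 - <<'E'
from h import *
np.set_printoptions(precision=3,suppress=True)
ims=[]
s=read_state(); print(s)
for n in ["scene","top"]:
    c=cam(n); ims.append(c["image"]); print(n,c["fx"],-c["extrinsics"][:3,:3].T@c["extrinsics"][:3,3], c["extrinsics"][2,:3])
    cv2.imwrite(f"pics/{n}0.png",cv2.resize(c["image"],(800,600))[:,:,::-1])
    for t in ["wide_beaker","mid_beaker","tall_beaker","tray","reagent_bottle","sample_jar","ball0_center"]:
        for r in tip_of(n,t)[:6]:
            print(n,t,round(r["p"],2),np.round(r["location"]),at(c,*r["location"],0 if t!="ball0_center" else .013))
        for r in regions_of(n,t)[:4]: print("   bbox",round(r["p"],2),r["bbox"])
E
```

```text
{'time': 0.0, 'q': array([ 1.081,  0.265,  1.605, -0.   ,  1.274, -0.037]), 'joint_vel': array([-0.001,  0.001, -0.001, -0.003, -0.001,  0.002]), 'joint_torque': array([ -0.001, -51.51 , -36.732,  -0.   ,   0.013,   0.   ]), 'tool_pos': array([0.295, 0.606, 0.23 ]), 'tcp_rot': array([-0.705, -3.061,  0.003]), 'wrist_force': array([ 0.746, -0.525,  0.052]), 'torque': array([0.001, 0.036, 0.037]), 'grip_force': 0.0, 'width': 1.001006317201839}
scene 346.6399735968084 [ 0.985 -0.099  0.764] [-0.551  0.079 -0.831]
scene wide_beaker 0.8 [270. 188.] [0.471 0.003 0.   ]
   bbox 0.8 [255.9, 158.9, 30.9, 41.5]
scene mid_beaker 0.97 [189. 157.] [ 0.329 -0.206 -0.   ]
scene mid_beaker 0.93 [186. 194.] [ 0.457 -0.218  0.   ]
scene mid_beaker 0.77 [132. 192.] [ 0.428 -0.36   0.   ]
   bbox 0.7 [165.2, 163.2, 32.0, 41.0]
   bbox 0.69 [104.1, 158.0, 39.2, 38.7]
   bbox 0.57 [173.6, 121.6, 26.2, 42.7]
scene tall_beaker 0.76 [335. 177.] [0.465 0.184 0.   ]
scene tall_beaker 0.56 [326. 148.] [0.358 0.187 0.   ]
   bbox 0.88 [328.7, 137.1, 26.5, 44.5]
   bbox 0.72 [316.9, 108.8, 27.9, 45.6]
   bbox 0.6
[... 831 characters left out ...]
bbox 0.8 [384.0, 219.8, 46.8, 35.0]
top tall_beaker 0.87 [158. 209.] [0.46 0.18 0.  ]
top tall_beaker 0.76 [110. 246.] [0.372 0.287 0.   ]
top tall_beaker 0.65 [152. 254.] [0.357 0.189 0.   ]
   bbox 0.8 [121.8, 243.8, 42.0, 30.6]
   bbox 0.69 [71.8, 239.3, 51.2, 31.1]
   bbox 0.61 [128.7, 196.0, 34.5, 26.4]
top tray 0.66 [262. 135.] [ 0.638 -0.057  0.   ]
   bbox 0.68 [216.7, 99.1, 94.0, 72.1]
top reagent_bottle 0.84 [120. 124.] [0.658 0.274 0.   ]
top reagent_bottle 0.44 [156. 208.] [0.461 0.184 0.   ]
   bbox 0.71 [99.0, 108.5, 30.5, 27.9]
top sample_jar 0.73 [348. 160.] [ 0.584 -0.258  0.   ]
   bbox 0.82 [335.1, 148.2, 31.8, 24.0]
top ball0_center 0.49 [338. 216.] [ 0.452 -0.235  0.013]
```

View pics/scene0.png

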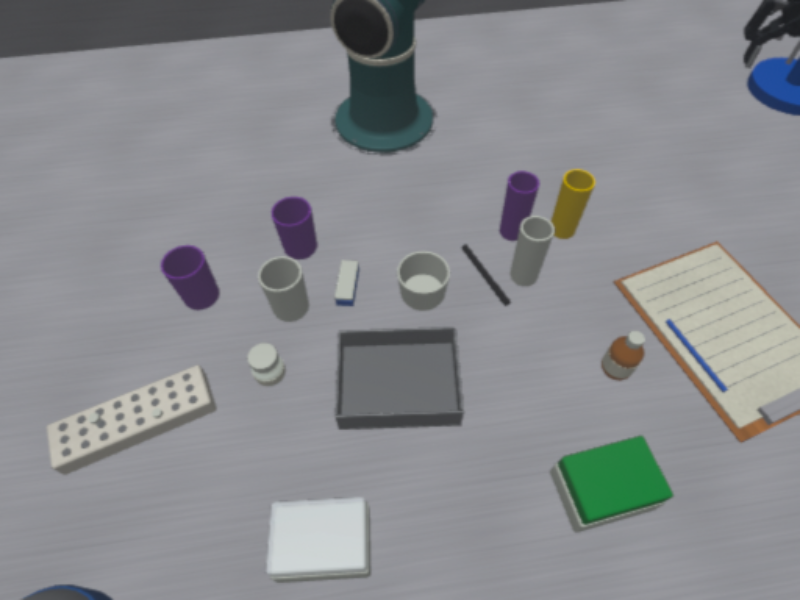

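View pics/top0.png

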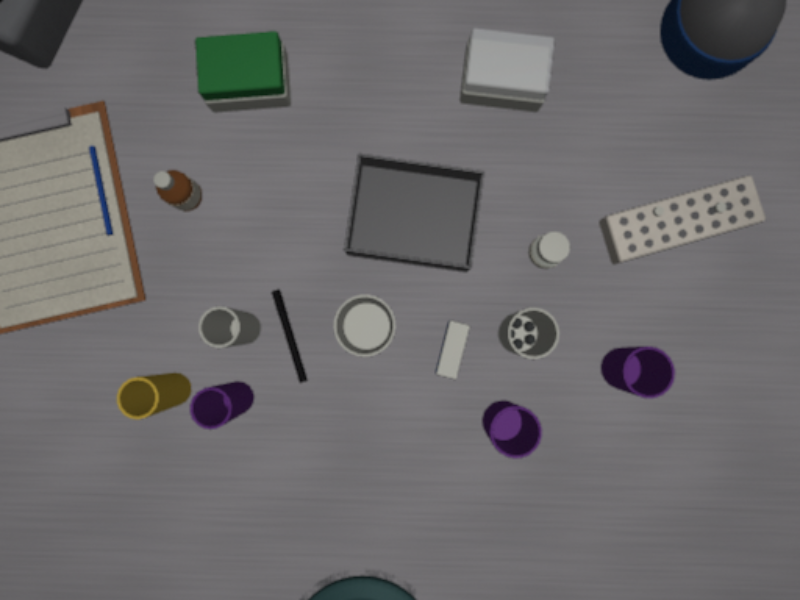

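Candidates in the top view (800x600 pixels):
- **mid_beaker:** the white one with balls at (530,333). The purple ones at (512,430) and (640,372) are look-alikes.
- **tall_beaker:** the white one at (225,327). The purple at (220,405) and the yellow at (145,395) are look-alikes.
- **wide_beaker:** (365,325). The tray is at (415,212), the bottle at (175,188) and the jar at (550,248).

By the description I choose the white ones. Next I'll measure them precisely and check with one close crop.

```bash
cat >> h.py <<'E'
from scipy.optimize import minimize
GEO={"wide_beaker":(.038,.043,.060),"mid_beaker":(.0305,.034,.095),"tall_beaker":(.024,.0265,.125)}
def hull(c,name,xyz,axis=(0,0,1)):
    rf,rr,h=GEO[name]; t=np.linspace(0,2*np.pi,40); ax=np.array(axis)/np.linalg.norm(axis)
    e1=np.cross(ax,[0.3,1,0]); e1/=np.linalg.norm(e1); e2=np.cross(ax,e1); o=np.array(xyz)
    pts=[o+ax*z+r*(np.cos(a)*e1+np.sin(a)*e2) for r,z in((rf,0),(rr,h)) for a in t]
    return cv2.convexHull(np.array([proj(c,p) for p in pts],np.float32))
def render(hu,k=4):
    m=np.zeros((384*k,512*k),np.uint8); cv2.fillConvexPoly(m,np.round((hu+.5)*k*16-8).astype(np.int32),1,shift=4); return m
def iou(c,name,p,mask4,axis=(0,0,1)):
    m=render(hull(c,name,p,axis)); return (m&mask4).sum()/max(1,(m|mask4).sum())
def pick(cname,name,c,p0,rad=25):
    u=np.array(proj(c,[p0[0],p0[1],p0[2]+GEO[name][2]/2])); best=None
    for r in regions_of(cname,name):
        b=r["bbox"]; d=np.hypot(b[0]+b[2]/2-u[0],b[1]+b[3]/2-u[1])
        if d<rad and (best is None or d<best[0]): best=(d,r)
    return None if best is None else cv2.resize(best[1]["mask"].astype(np.uint8),None,fx=4,fy=4,interpolation=cv2.INTER_NEAREST)
def fit(name,p0,cams=("scene","top"),freez=False):
    M=[]; C=[]
    for n in cams:
        c=cam(n); m=pick(n,name,c,p0)
        if m is None: print("no mask",n,name)
        else: C.append(c); M.append(m)
    out=[]
    for sel in [[i] for i in range(len(C))]+[list(range(len(C)))]:
        f=lambda x:-sum(iou(C[i],name,[x[0],x[1],x[2] if freez else p0[2]],M[i]) for i in sel)/len(sel)
        x0=np.array(p0 if freez else p0[:2],float)
        s=np.vstack([x0]+[x0+.01*e for e in np.eye(len(x0))])
        r=minimize(f,x0,method="Nelder-Mead",options=dict(initial_simplex=s,xatol=2e-4,fatol=1e-4,maxiter=120)); out.append((np.round(r.x,4),round(-r.fun,3)))
    return out
E
python3 - <<'E'
from h import *
for n,p in (("wide_beaker",(.468,.006,0)),("mid_beaker",(.457,-.216,0)),("tall_beaker",(.462,.182,0))): print(n,fit(n,p))
c=cam("top"); im=c["image"]
for r in regions_of("top","tray")[:1]:
    print(cv2.minAreaRect(np.argwhere(r["mask"])[:,::-1].astype(np.float32)))
for uv in ((230,100),(308,111),(300,172),(222,162)): print(uv,at(c,*uv,.05))
cv2.imwrite("pics/crop.png",cv2.resize(im[180:300,290:450],(800,600),interpolation=cv2.INTER_CUBIC)[:,:,::-1])
s=read_state();q=s["q"]
Rm=R.from_euler("z",q[0])*R.from_euler("y",q[1]+q[2])*R.from_euler("z",q[3])*R.from_euler("y",q[4])*R.from_euler("z",q[5])
print(Rm.as_matrix(),R.from_rotvec(s["tcp_rot"]).as_matrix())
E
```

```text
wide_beaker [(array([0.4671, 0.0066]), np.float64(0.954)), (array([0.4641, 0.0049]), np.float64(0.957)), (array([0.4646, 0.0059]), np.float64(0.945))]
mid_beaker [(array([ 0.4616, -0.2175]), np.float64(0.953)), (array([ 0.4588, -0.2209]), np.float64(0.824)), (array([ 0.4595, -0.2192]), np.float64(0.868))]
tall_beaker [(array([0.4608, 0.1851]), np.float64(0.957)), (array([0.4574, 0.1832]), np.float64(0.957)), (array([0.4581, 0.1852]), np.float64(0.93))]
((264.1091613769531, 136.69699096679688), (81.8549575805664, 66.26422882080078), 8.246320724487305)
(230, 100) [0.70360114 0.01535138 0.05      ]
(308, 111) [ 0.68246813 -0.15726469  0.05      ]
(300, 172) [ 0.54696234 -0.14159664  0.05      ]
(222, 162) [0.56535794 0.02942016 0.05      ]
[[-4.37469582e-01 -8.99233209e-01 -1.62310349e-05]
 [-8.99233209e-01  4.37469583e-01 -1.74317513e-05]
 [ 2.27757937e-05  6.96962466e-06 -1.00000000e+00]] [[-8.99233209e-01  4.37469582e-01 -1.62310349e-05]
 [ 4.37469583e-01  8.99233209e-01 -1.74317513e-05]
 [ 6.96962466e-06 -2.27757937e-05 -1.00000000e+00]]
```

View pics/crop.png

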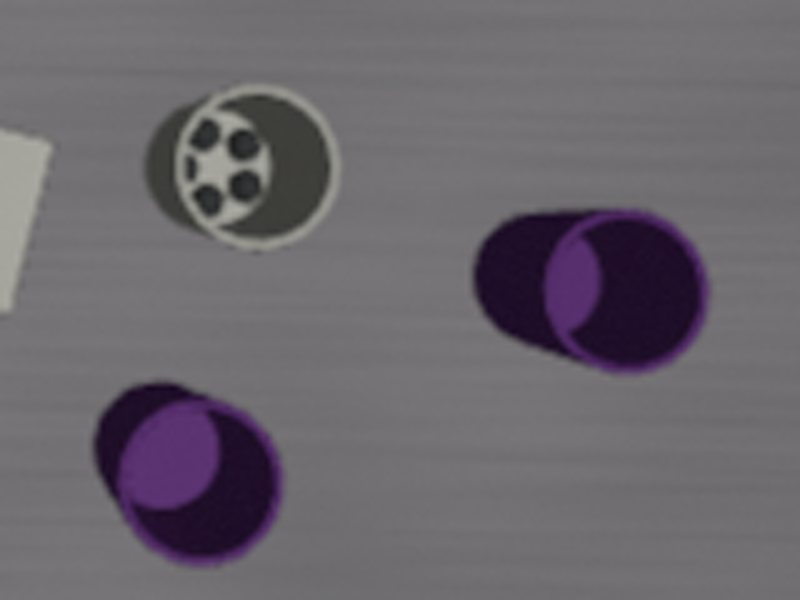

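The crop shows the chosen white beaker with five balls, its rim centred at crop (258,167). The purple look-alikes are at (625,290) and (200,480). Now the first move.

>>> apply_moves:
  fingers: [1,1,1,1,1,1,1,1,1,1]
  travel:
    - [-0.56,-0.62,-0.2]
    - [-0.56,-0.62,-0.2]
    - [-0.56,-0.62,-0.2]
    - [-0.56,-0.62,-0.2]
    - [-0.56,-0.62,-0.2]
    - [-0.56,-0.62,0]
    - [-0.56,-0.62,0]
    - [-0.56,-0.62,0]
    - [-0.56,-0.62,0]
    - [-0.56,-0.62,0]
  rotation:
    - [0,0,0]
    - [0,0,0]
    - [0,0,0]
    - [0,0,0]
    - [0,0,0]
    - [0,0,0]
    - [0,0,0]
    - [0,0,0]
    - [0,0,0]
    - [0,0,0]

```text
time: 3.2
tool_pos: [0.4116, 0.2042, 0.2816]
tcp_rot: [0.704, 3.061, 0.001]
wrist_force: [1.4, -0.1, -0.0]
width: 0.997
grip_force: 0.0
```

```bash
python3 - <<'E'
from h import *
from scipy.optimize import least_squares
s=read_state(); print(s["q"],s["tool_pos"])
D=[([1.081,.265,1.605,0,1.274,-.037],[.295,.606,.2305]),(s["q"],s["tool_pos"])]
def fk(L,q):
    d1,a2,a3,dt=L
    def Y(a):return np.array([np.sin(a),0,np.cos(a)])
    A=R.from_euler("z",q[0]); B=A*R.from_euler("y",q[1]+q[2])*R.from_euler("z",q[3])*R.from_euler("y",q[4])
    return A.apply(np.array([0,0,d1])+a2*Y(q[1])+a3*Y(q[1]+q[2]))+B.apply([0,0,dt])
r=least_squares(lambda L:np.concatenate([np.ravel([fk(L,q)-p for q,p in D]),1e-3*(L-[.35,.45,.45,.25])]),[.35,.45,.45,.25])
print(r.x,r.fun)
for p in [(341.6,213.4)]: c=cam("top"); print(at(c,*p,.095))
E
```

```text
[ 4.06285596e-01 -1.83836351e-01  1.97630854e+00 -7.50979079e-05
  1.34812327e+00 -7.12073732e-01] [0.41161115 0.20416315 0.2816196 ]
[-0.67119762  0.50376433  0.56529313 -0.58198822] [ 2.18547196e-02 -1.16669736e-02 -1.57348342e-04  9.81499651e-03
 -2.28098533e-02  1.58368763e-04 -1.02119762e-03  5.37643297e-05
  1.15293129e-04 -8.31988220e-04]
[ 0.45832453 -0.22256374  0.095     ]
```

```bash
cat > k.py <<'E'
import numpy as np
from scipy.spatial.transform import Rotation as R
from scipy.optimize import least_squares
LIM=np.array([[-2.63,2.63],[-.94,2.18],[.31,2.57],[-1.31,4.45],[0,2.66],[-2.55,2.55]])
DT=.275
def fk(q):
    Y=lambda a:np.array([np.sin(a),0,np.cos(a)])
    A=R.from_euler("z",q[0]); B=A*R.from_euler("y",q[1]+q[2])*R.from_euler("z",q[3])*R.from_euler("y",q[4])
    return A.apply(np.array([0,.0249,DT-.0933])+.508*Y(q[1])+.5655*Y(q[1]+q[2]))+B.apply([0,0,DT]), B*R.from_euler("z",q[5]+np.pi/2)
def ik(p,Rt,q0):
    def f(q):
        P,r=fk(q); return np.concatenate([(P-p)*5,(Rt.inv()*r).as_rotvec()])
    r=least_squares(f,np.clip(q0,LIM[:,0]+.03,LIM[:,1]-.03),bounds=(LIM[:,0]+.01,LIM[:,1]-.01)); return r.x,np.abs(r.fun).max()
def pose(phi,a,flip=0):
    phi,a=np.radians([phi,a]); z=np.array([np.sin(a)*np.cos(phi),np.sin(a)*np.sin(phi),-np.cos(a)])
    y=np.array([-np.sin(phi),np.cos(phi),0])*(-1 if flip else 1); return R.from_matrix(np.array([np.cross(y,z),y,z]).T)
E
python3 - <<'E'
from k import *
np.set_printoptions(precision=2,suppress=True)
rng=np.random.default_rng(0)
def best(p,Rt,n=6):
    o=(None,9)
    for i in range(n):
        q0=[np.arctan2(p[1],p[0]),.2,1.8,rng.uniform(-1.2,1.5),1.3,rng.uniform(-2,2)]
        r=ik(p,Rt,q0)
        if r[1]<o[1]: o=r
        if o[1]<1e-3: break
    return o
g=np.array([.459,-.2205,.08])
for phi in (-130,-110,-90,-70,90,60):
  for a in (40,50):
    for flip in (0,1):
        Rt=pose(phi,a,flip); q,e=best(g+.019*Rt.apply([0,0,1]),Rt)
        if e>2e-3: continue
        b=Rt.inv().apply([0,0,1])
        print("grasp",phi,a,flip,q)
        for ph2 in (phi-20,phi,phi+20):
          for a2 in (60,75,90):
            for rho in (-180,-150,-120,120,150,180):
              R2=pose(ph2,a2,flip)*R.from_euler("z",rho,degrees=True); bw=R2.apply(b); t=np.degrees(np.arccos(bw[2]))
              if t<112: continue
              dn=np.array([0,0,-1]); dn=dn-bw*(dn@bw); dn/=np.linalg.norm(dn)
              off=.015*bw+.034*dn; gp=np.array([.62,-.06,.10-off[2]])-[off[0],off[1],0]
              q2,e2=ik(gp+.019*R2.apply([0,0,1]),R2,np.clip(q+[.4,0,0,0,0,np.radians(rho)],LIM[:,0]+.05,LIM[:,1]-.05))
              if e2<2e-3: print("   ",ph2,a2,rho,"tilt %.0f"%t,q2,gp)
E
```

```text
grasp -130 40 0 [-0.21  0.32  2.   -0.64  1.26  0.83]
    -150 75 -180 tilt 115 [ 0.05  0.82  1.36 -0.56  2.16 -2.04] [ 0.62 -0.06  0.14]
    -150 90 -180 tilt 130 [ 0.06  0.93  1.3  -0.69  2.35 -2.09] [ 0.63 -0.05  0.14]
    -150 90 -150 tilt 124 [ 0.05  0.93  1.31 -0.69  2.35 -1.57] [ 0.63 -0.06  0.14]
    -130 75 -180 tilt 115 [ 0.13  0.75  1.49 -0.79  1.98 -2.19] [ 0.62 -0.06  0.14]
    -130 90 -180 tilt 130 [ 0.15  0.86  1.45 -0.92  2.16 -2.2 ] [ 0.63 -0.05  0.14]
    -130 90 -150 tilt 124 [ 0.14  0.85  1.45 -0.93  2.16 -1.68] [ 0.63 -0.06  0.14]
    -110 75 -180 tilt 115 [ 0.21  0.65  1.66 -0.99  1.77 -2.26] [ 0.62 -0.06  0.14]
    -110 90 -180 tilt 130 [ 0.23  0.76  1.63 -1.13  1.95 -2.23] [ 0.62 -0.05  0.14]
    -110 90 -150 tilt 124 [ 0.22  0.76  1.63 -1.13  1.95 -1.71] [ 0.62 -0.06  0.14]
grasp -130 40 1 [-0.21  0.32  2.   -0.64  1.26 -2.31]
    -150 75 180 tilt 115 [ 0.05  0.82  1.36 -0.56  2.16  1.1 ] [ 0.62 -0.06  0.14]
    -150 90 150 tilt 124 [ 0.06  0.92  1.32 -0.68  2.35  0.53] [ 0.62 -0.05  0.14]
    -150 90 180 tilt 130 [ 0.06  0.93  1.3  -0.69  2.35  1.05] [ 0.63 
[... 16505 characters left out ...]
6  0.43  2.03  1.38  1.39  2.26] [ 0.62 -0.07  0.14]
    60 90 120 tilt 113 [-0.56  0.55  2.03  1.54  1.59  1.09] [ 0.62 -0.06  0.14]
    60 90 150 tilt 132 [-0.58  0.56  2.02  1.52  1.6   1.61] [ 0.62 -0.07  0.14]
    60 90 180 tilt 140 [-0.59  0.56  2.03  1.51  1.61  2.13] [ 0.61 -0.07  0.13]
    80 75 150 tilt 118 [-0.53  0.55  1.84  1.14  1.61  1.75] [ 0.62 -0.06  0.14]
    80 75 180 tilt 125 [-0.53  0.55  1.83  1.13  1.61  2.27] [ 0.62 -0.07  0.14]
    80 90 120 tilt 113 [-0.53  0.65  1.83  1.28  1.79  1.15] [ 0.62 -0.06  0.14]
    80 90 150 tilt 132 [-0.55  0.67  1.81  1.27  1.8   1.68] [ 0.62 -0.07  0.14]
    80 90 180 tilt 140 [-0.56  0.67  1.82  1.26  1.8   2.19] [ 0.62 -0.08  0.13]
```

```bash
cat > plan.py <<'E'
from k import *
def twist(p0,R0,p1,R1,w=None,nmin=1,vmax=.9,wmax=.95):
    if w is None: w=(R0.inv()*R1).as_rotvec()
    n=int(max(nmin,np.ceil(np.linalg.norm(w)/np.radians(6)/wmax)))
    while 1:
        A=sum((R0*R.from_rotvec(w*i/n)).as_matrix() for i in range(n)); t=np.linalg.solve(A,np.array(p1)-p0)
        if np.abs(t).max()/.05<vmax and np.linalg.norm(t)<.045: break
        n+=1
    print("rows",n,"travel",np.round(t/.05,3).tolist(),"rot",np.round(w/n/np.radians(6),3).tolist())
def cur():
    from workcell import read_state
    s=read_state(); return s["tool_pos"],R.from_rotvec(s["tcp_rot"])
E
python3 - <<'E'
from plan import *
p0,R0=cur(); R1=pose(-110,45); g=np.array([.460,-.2195,.08]); z=R1.apply([0,0,1])
yaw=pose(-110,0); mid=np.array([.46,-.10,.30])
twist(p0,R0,mid,yaw); pre=g-.065*z; print(pre); twist(mid,yaw,pre,R1); print(z)
E
```

```text
rows 15 travel [-0.425, -0.12, -0.023] rot [0.0, 0.004, 0.932]
[ 0.47571991 -0.1763099   0.12596194]
rows 8 travel [-0.01, 0.102, 0.478] rot [0.0, -0.937, 0.0]
[-0.24184476 -0.66446302 -0.70710678]
```

>>> apply_moves:
  fingers: [1,1,1,1,1,1,1,1,1,1,1,1]
  travel:
    - [-0.425,-0.12,-0.023]
    - [-0.425,-0.12,-0.023]
    - [-0.425,-0.12,-0.023]
    - [-0.425,-0.12,-0.023]
    - [-0.425,-0.12,-0.023]
    - [-0.425,-0.12,-0.023]
    - [-0.425,-0.12,-0.023]
    - [-0.425,-0.12,-0.023]
    - [-0.425,-0.12,-0.023]
    - [-0.425,-0.12,-0.023]
    - [-0.425,-0.12,-0.023]
    - [-0.425,-0.12,-0.023]
  rotation:
    - [0,0,0.932]
    - [0,0,0.932]
    - [0,0,0.932]
    - [0,0,0.932]
    - [0,0,0.932]
    - [0,0,0.932]
    - [0,0,0.932]
    - [0,0,0.932]
    - [0,0,0.932]
    - [0,0,0.932]
    - [0,0,0.932]
    - [0,0,0.932]

```text
time: 4.45
tool_pos: [0.4869, -0.0336, 0.2952]
tcp_rot: [2.284, 2.157, 0.0]
wrist_force: [0.3, -0.0, 0.0]
width: 0.997
grip_force: 0.0
```

>>> apply_moves:
  fingers: [1,1,1,1,1,1,1,1,1,1,1,1]
  travel:
    - [-0.425,-0.12,-0.023]
    - [-0.425,-0.12,-0.023]
    - [-0.425,-0.12,-0.023]
    - [-0.01,0.102,0.478]
    - [-0.01,0.102,0.478]
    - [-0.01,0.102,0.478]
    - [-0.01,0.102,0.478]
    - [-0.01,0.102,0.478]
    - [-0.01,0.102,0.478]
    - [-0.01,0.102,0.478]
    - [-0.01,0.102,0.478]
    - [0,0,0]
  rotation:
    - [0,0,0.932]
    - [0,0,0.932]
    - [0,0,0.932]
    - [0,-0.937,0]
    - [0,-0.937,0]
    - [0,-0.937,0]
    - [0,-0.937,0]
    - [0,-0.937,0]
    - [0,-0.937,0]
    - [0,-0.937,0]
    - [0,-0.937,0]
    - [0,0,0]

```text
time: 5.65
tool_pos: [0.4725, -0.1687, 0.1195]
tcp_rot: [2.089, 1.475, -0.877]
wrist_force: [-1.2, 0.6, -0.3]
width: 0.998
grip_force: 0.0
```

```bash
python3 - <<'E'
from plan import *
import cv2
from workcell import read_state,read_camera
p0,R0=cur(); q=read_state()["q"]; print(q, fk(q)[0], p0)
R1=pose(-110,45); g=np.array([.460,-.2195,.08]); z=R1.apply([0,0,1]); twist(p0,R0,g+.027*z,R1,nmin=5)
cv2.imwrite("pics/w1.png",read_camera("wrist")["image"][:,:,::-1])
E
```

```text
[ 0.06740219  0.27875038  2.02395006 -0.73316306  1.31311043  0.77930224] [ 0.48975738 -0.12034749  0.0983483 ] [ 0.47253127 -0.16866354  0.11954397]
rows 5 travel [-0.035, 0.023, 0.367] rot [-0.008, 0.006, 0.018]
```

View pics/w1.png

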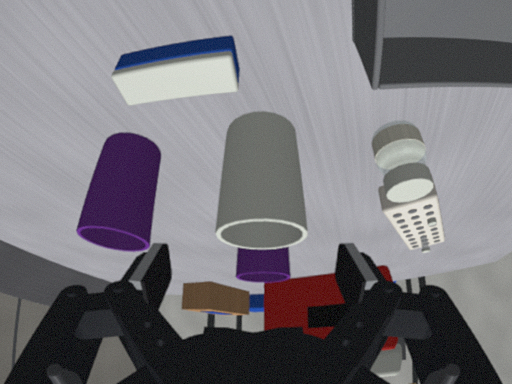

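The wrist view shows the white beaker at (262,180), between the finger tips at (155,270) and (352,270). It's about 6 mm off centre, which matches the computed 5.7 mm correction. I'll close in and grip.

>>> apply_moves:
  fingers: [1,1,1,1,1,1,0,0,0,0,0]
  travel:
    - [-0.035,0.023,0.367]
    - [-0.035,0.023,0.367]
    - [-0.035,0.023,0.367]
    - [-0.035,0.023,0.367]
    - [-0.035,0.023,0.367]
    - [0,0,0]
    - [0,0,0]
    - [0,0,0]
    - [0,0,0]
    - [0,0,0]
    - [0,0,0]
  rotation:
    - [-0.008,0,0.018]
    - [-0.008,0,0.018]
    - [-0.008,0,0.018]
    - [-0.008,0,0.018]
    - [-0.008,0,0.018]
    - [0,0,0]
    - [0,0,0]
    - [0,0,0]
    - [0,0,0]
    - [0,0,0]
    - [0,0,0]
  newtons: 50

```text
time: 6.8
tool_pos: [0.458, -0.2378, 0.068]
tcp_rot: [2.092, 1.457, -0.857]
wrist_force: [-1.7, 1.2, 5.9]
width: 0.773
grip_force: 53.3
```

```bash
python3 - <<'E'
from workcell import *
import numpy as np
from scipy.spatial.transform import Rotation as R
from scipy.optimize import least_squares
s=read_state(); print(s["q"],s["tool_pos"],s["tcp_rot"],s["width"],s["grip_force"])
D=[([1.081,.265,1.605,0,1.274,-.037],[.295,.606,.2305]),([.406286,-.183836,1.976309,-.000075,1.348123,-.712074],[.41161,.20416,.28162]),([.06740219,.27875038,2.02395006,-.73316306,1.31311043,.77930224],[.47253127,-.16866354,.11954397]),(s["q"],s["tool_pos"])]
def fk(L,q):
    d1,a2,a3,dt,ly,l4=L
    Y=lambda a:np.array([np.sin(a),0,np.cos(a)])
    A=R.from_euler("z",q[0]); W=A*R.from_euler("y",q[1]+q[2])*R.from_euler("z",q[3]); B=W*R.from_euler("y",q[4])
    return A.apply(np.array([0,ly,d1])+a2*Y(q[1])+a3*Y(q[1]+q[2]))+W.apply([0,l4,0])+B.apply([0,0,dt])
r=least_squares(lambda L:np.ravel([fk(L,q)-p for q,p in D]),[.18,.5,.56,.27,.02,0.]); print(np.round(r.x,4),np.round(r.fun,4))
E
```

```text
[-0.05684385  0.32407238  2.0890579  -0.83388223  1.16258337  0.8167483 ] [ 0.45801076 -0.23783567  0.06795448] [ 2.09249441  1.45653967 -0.85679715] 0.7732465834711371 53.30800945870578
[2.517e-01 5.106e-01 5.656e-01 3.475e-01 2.450e-02 4.000e-04] [-0.0001 -0.0001 -0.0002  0.     -0.      0.0003  0.     -0.     -0.
  0.0001 -0.     -0.0001]
```

```bash
sed -i 's/DT=.275/DT=.3475/; s/\[0,.0249,DT-.0933\]/[0,.0245,.2517]/; s/.508\*Y/.5106*Y/; s/.5655\*Y/.5656*Y/' k.py
python3 - <<'E'
from plan import *
from workcell import read_state
np.set_printoptions(precision=3,suppress=True)
p0,R0=cur(); q=read_state()["q"]; print(p0-fk(q)[0])
b=R0.inv().apply([0,0,1]); print("axis in tool",b)
z=R0.apply([0,0,1]); print("phi,a",np.degrees(np.arctan2(z[1],z[0])),np.degrees(np.arccos(-z[2])))
gt=np.array([0,0,-.027]); hg=.085
Rp=pose(-110,88)
def lip(p,Rr):
    bw=Rr.apply(b); dn=np.array([0,0,-1])-bw*(-bw[2]); dn/=np.linalg.norm(dn); return p+Rr.apply(gt)+(.095-hg)*bw+.03*dn,bw
# position fixed for the whole roll: lip at roll -115 at target
R115=Rp*R.from_euler("z",-115,degrees=True); l,bw=lip(np.zeros(3),R115); P=np.array([.63,-.085,.105])-l; print("P",P)
qq=q
for nm,p,r in [("lift",p0+[0,.02,.16],R0),("above",P+[0,0,.08],pose(-110,45)),("pitch",P+[0,0,.05],Rp)]+[(k,P,Rp*R.from_euler("z",k,degrees=True)) for k in(0,-60,-90,-105,-115,-130,-150)]:
    qq,e=ik(p,r,qq); L,bw=lip(p,r); print(nm,"q",qq,"e%.4f"%e,"lip",L,"axis",bw,"tilt %.0f"%np.degrees(np.arccos(bw[2])))
A=p0+[0,.02,.16]
twist(p0,R0,A,R0,nmin=5); twist(A,R0,P+[0,0,.08],pose(-110,45),nmin=6); twist(P+[0,0,.08],pose(-110,45),P,Rp)
E
```

```text
[-0.  0. -0.]
axis in tool [-0.707  0.012 -0.707]
phi,a -109.34061213214878 45.02253836580254
P [ 0.62  -0.111  0.136]
lift q [-0.019  0.1    2.001 -0.75   1.403  0.607] e0.0000 lip [ 0.467 -0.23   0.257] axis [ 0. -0.  1.] tilt 0
above q [ 0.135  0.422  1.618 -0.677  1.544  0.661] e0.0000 lip [ 0.654 -0.104  0.244] axis [ 0.011 -0.004  1.   ] tilt 1
pitch q [ 0.252  0.817  1.547 -1.092  1.951  0.898] e0.0000 lip [ 0.639 -0.059  0.173] axis [0.245 0.636 0.732] tilt 43
0 q [ 0.252  0.889  1.533 -1.073  1.924  0.953] e0.0000 lip [ 0.639 -0.059  0.123] axis [0.245 0.636 0.732] tilt 43
-60 q [ 0.252  0.889  1.533 -1.073  1.924 -0.094] e0.0000 lip [ 0.647 -0.076  0.112] axis [0.819 0.441 0.368] tilt 68
-90 q [ 0.252  0.889  1.533 -1.073  1.924 -0.617] e0.0000 lip [ 0.638 -0.081  0.107] axis [0.906 0.422 0.013] tilt 89
-105 q [ 0.252  0.889  1.533 -1.073  1.924 -0.879] e0.0000 lip [ 0.633 -0.083  0.105] axis [ 0.883  0.438 -0.17 ] tilt 100
-115 q [ 0.252  0.889  1.533 -1.073  1.924 -1.054] e0.0000 lip [ 0.63  -0.085  0.105] axis [ 0.843  0.456 -0.285] tilt 107
-130 q [ 0.252  0.889  1.533 -1.073  1.924 -1.316] e0.0000 lip [ 0.626 -0.088  0.105] axis [ 0.749  0.496 -0.439] tilt 116
-150 q [ 0.252  0.889  1.533 -1.073  1.924 -1.665] e0.0000 lip [ 0.622 -0.092  0.107] axis [ 0.571  0.567 -0.594] tilt 126
rows 5 travel [-0.4, -0.02, -0.506] rot [0.0, 0.0, 0.0]
rows 6 travel [0.398, 0.385, -0.337] rot [0.013, 0.001, -0.014]
rows 8 travel [0.184, -0.0, 0.09] rot [0.0, -0.896, 0.0]
```

```bash
python3 - <<'E'
from plan import *
from workcell import read_state
np.set_printoptions(precision=3,suppress=True)
p0,R0=cur(); q=read_state()["q"]
b=R0.inv().apply([0,0,1]); gt=np.array([0,0,-.027]); hg=.085
def lip(p,Rr):
    bw=Rr.apply(b); dn=np.array([0,0,-1])-bw*(-bw[2]); dn/=np.linalg.norm(dn); return p+Rr.apply(gt)+(.095-hg)*bw+.03*dn,bw
Rp=pose(-130,77); R130=Rp*R.from_euler("z",-130,degrees=True); l,bw=lip(np.zeros(3),R130); P=np.array([.603,-.075,.105])-l; print("P",P)
A=p0+[0,.02,.16]; B=P+[0,0,.09]; RB=pose(-130,45)
qq=q
for nm,p,r in [("lift",A,R0),("above",B,RB)]+[(k,P,Rp*R.from_euler("z",k,degrees=True)) for k in(0,-60,-90,-110,-130,-150,-165)]:
    qq,e=ik(p,r,qq); L,bw=lip(p,r); print(nm,"q",qq,"e%.4f"%e,"lip",L,"axis",bw,"tilt %.0f"%np.degrees(np.arccos(bw[2])),"wrist",p-.3475*r.apply([0,0,1]))
twist(p0,R0,A,R0,nmin=6); twist(A,R0,B,RB,nmin=7); twist(B,RB,P,Rp)
E
```

```text
P [ 0.585 -0.095  0.131]
lift q [-0.019  0.1    2.001 -0.75   1.403  0.607] e0.0000 lip [ 0.467 -0.23   0.257] axis [ 0. -0.  1.] tilt 0 wrist [0.539 0.014 0.474]
above q [ 0.092  0.48   1.526 -0.528  1.729  0.868] e0.0000 lip [ 0.62  -0.101  0.249] axis [ 0.009 -0.008  1.   ] tilt 1 wrist [0.743 0.093 0.466]
0 q [ 0.172  0.875  1.41  -0.763  1.999  1.005] e0.0000 lip [ 0.623 -0.052  0.129] axis [0.35  0.398 0.848] tilt 32 wrist [0.803 0.164 0.209]
-60 q [ 0.172  0.875  1.41  -0.763  1.999 -0.042] e0.0000 lip [ 0.626 -0.073  0.115] axis [0.867 0.071 0.493] tilt 60 wrist [0.803 0.164 0.209]
-90 q [ 0.172  0.875  1.41  -0.763  1.999 -0.566] e0.0000 lip [ 0.617 -0.074  0.108] axis [0.986 0.075 0.147] tilt 82 wrist [0.803 0.164 0.209]
-110 q [ 0.172  0.875  1.41  -0.763  1.999 -0.915] e0.0000 lip [ 0.61  -0.074  0.106] axis [ 0.985  0.147 -0.088] tilt 95 wrist [0.803 0.164 0.209]
-130 q [ 0.172  0.875  1.41  -0.763  1.999 -1.264] e0.0000 lip [ 0.603 -0.075  0.105] axis [ 0.919  0.264 -0.293] tilt 107 wrist [0.803 0.164 0.209]
-150 q [ 0.172  0.875  1.41  -0.763  1.999 -1.613] e0.0000 lip [ 0.598 -0.077  0.105] axis [ 0.795  0.414 -0.444] tilt 116 wrist [0.803 0.164 0.209]
-165 q [ 0.172  0.875  1.41  -0.763  1.999 -1.875] e0.0000 lip [ 0.597 -0.079  0.106] axis [ 0.673  0.536 -0.51 ] tilt 121 wrist [0.803 0.164 0.209]
rows 6 travel [-0.333, -0.016, -0.421] rot [0.0, 0.0, 0.0]
rows 7 travel [0.358, 0.153, -0.326] rot [0.348, -0.002, 0.325]
rows 6 travel [0.259, -0.0, 0.16] rot [0.0, -0.889, -0.0]
```

>>> apply_moves:
  fingers: [0,0,0,0,0,0,0,0,0,0,0,0]
  travel:
    - [-0.2,-0.016,-0.25]
    - [-0.333,-0.016,-0.421]
    - [-0.333,-0.016,-0.421]
    - [-0.333,-0.016,-0.421]
    - [-0.333,-0.016,-0.421]
    - [-0.333,-0.016,-0.421]
    - [-0.13,0,-0.17]
    - [0.358,0.153,-0.326]
    - [0.358,0.153,-0.326]
    - [0.358,0.153,-0.326]
    - [0.358,0.153,-0.326]
    - [0.358,0.153,-0.326]
  rotation:
    - [0,0,0]
    - [0,0,0]
    - [0,0,0]
    - [0,0,0]
    - [0,0,0]
    - [0,0,0]
    - [0,0,0]
    - [0.348,0,0.325]
    - [0.348,0,0.325]
    - [0.348,0,0.325]
    - [0.348,0,0.325]
    - [0.348,0,0.325]

```text
time: 8.0
tool_pos: [0.5446, -0.1249, 0.2197]
tcp_rot: [2.313, 1.22, -0.955]
wrist_force: [-0.5, 0.7, -1.3]
width: 0.77
grip_force: 55.2
```

>>> apply_moves:
  fingers: [0,0,0,0,0,0,0,0,0]
  travel:
    - [0.358,0.153,-0.326]
    - [0.358,0.153,-0.326]
    - [0.259,0,0.16]
    - [0.259,0,0.16]
    - [0.259,0,0.16]
    - [0.259,0,0.16]
    - [0.259,0,0.16]
    - [0.259,0,0.16]
    - [0,0,0]
  rotation:
    - [0.348,0,0.325]
    - [0.348,0,0.325]
    - [0,-0.889,0]
    - [0,-0.889,0]
    - [0,-0.889,0]
    - [0,-0.889,0]
    - [0,-0.889,0]
    - [0,-0.889,0]
    - [0,0,0]

```text
time: 8.9
tool_pos: [0.583, -0.0956, 0.1228]
tcp_rot: [1.91, 0.901, -1.538]
wrist_force: [0.5, -0.6, -1.8]
width: 0.768
grip_force: 54.9
```

```bash
python3 - <<'E'
from plan import *
import cv2
from workcell import read_state,read_camera
np.set_printoptions(precision=3,suppress=True)
p0,R0=cur(); s=read_state(); z=R0.apply([0,0,1]); print(p0,np.degrees(np.arctan2(z[1],z[0])),np.degrees(np.arccos(-z[2])),s["q"],s["grip_force"])
twist(p0,R0,[.585,-.095,.131],R0)
a=read_camera("scene")["image"][130:310,150:390]
cv2.imwrite("pics/s2.png",cv2.resize(a,(800,600))[:,:,::-1])
E
```

```text
[ 0.583 -0.096  0.123] -130.01029577237776 77.4484594324227 [ 0.172  0.884  1.415 -0.762  1.995  1.005] 54.9257575077354
rows 1 travel [-0.153, 0.021, -0.071] rot [0.0, 0.0, 0.0]
```

View pics/s2.png

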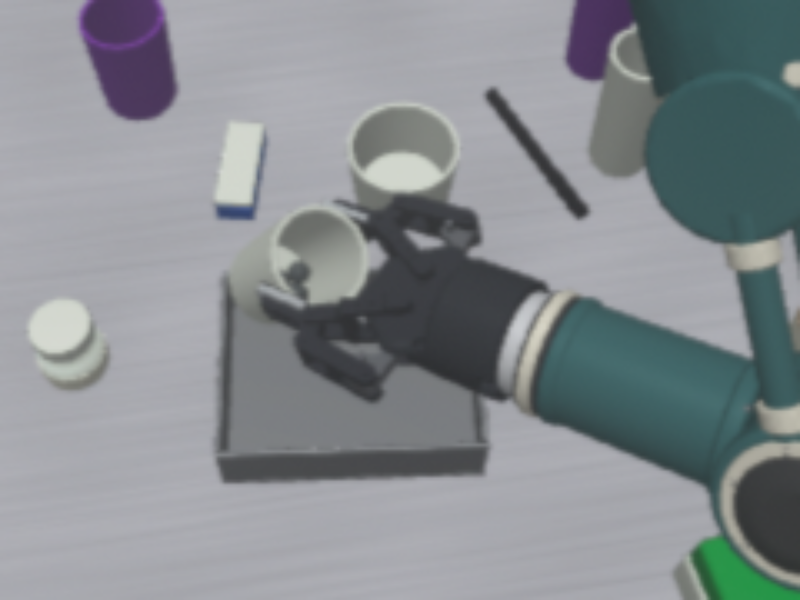

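The scene shows the beaker held over the tray's left edge at (300,260) with the balls inside and nothing touching. Now I'll pour with a roll, slowly past level.

>>> apply_moves:
  fingers: [0,0,0,0,0,0,0,0,0,0,0,0]
  travel:
    - [-0.34,0.04,-0.15]
    - [0,0,0]
    - [0,0,0]
    - [0,0,0]
    - [0,0,0]
    - [0,0,0]
    - [0,0,0]
    - [0,0,0]
    - [0,0,0]
    - [0,0,0]
    - [0,0,0]
    - [0,0,0]
  rotation:
    - [0,0,-0.5]
    - [0,0,-1]
    - [0,0,-1]
    - [0,0,-1]
    - [0,0,-1]
    - [0,0,-1]
    - [0,0,-1]
    - [0,0,-1]
    - [0,0,-1]
    - [0,0,-1]
    - [0,0,-1]
    - [0,0,-1]

```text
time: 10.15
tool_pos: [0.5889, -0.0942, 0.147]
tcp_rot: [-1.169, -1.996, 1.802]
wrist_force: [-0.9, -0.1, -2.9]
width: 0.765
grip_force: 54.8
```

>>> apply_moves:
  fingers: [0,0,0,0,0,0,0,0,0,0,0,0]
  travel:
    - [0,0,0]
    - [0,0,0]
    - [0,0,0]
    - [0,0,0]
    - [0,0,0]
    - [0,0,0]
    - [0,0,0]
    - [0,0,0]
    - [0,0,0]
    - [0,0,0]
    - [0,0,0]
    - [0,0,0]
  rotation:
    - [0,0,-1]
    - [0,0,-1]
    - [0,0,-0.5]
    - [0,0,-0.5]
    - [0,0,-0.5]
    - [0,0,-0.5]
    - [0,0,-0.5]
    - [0,0,-0.5]
    - [0,0,-0.5]
    - [0,0,-0.5]
    - [0,0,-0.5]
    - [0,0,-0.5]

```text
time: 11.35
tool_pos: [0.5889, -0.0942, 0.147]
tcp_rot: [-0.338, -2.038, 1.405]
wrist_force: [-0.2, -0.6, -2.3]
width: 0.767
grip_force: 55.5
```

>>> apply_moves:
  fingers: [0,0,0,0,0,0,0,0,0,0,0,0]
  travel:
    - [0,0,0]
    - [0,0,0]
    - [0,0,0]
    - [0,0,0]
    - [0,0,0]
    - [0,0,0]
    - [0,0,0]
    - [0,0,0]
    - [0,0,0]
    - [0,0,0]
    - [0,0,0]
    - [0,0,0]
  rotation:
    - [0,0,-0.8]
    - [0,0,-0.8]
    - [0,0,-0.8]
    - [0,0,-0.8]
    - [0,0,-0.8]
    - [0,0,-0.8]
    - [0,0,-0.8]
    - [0,0,0]
    - [0,0,0]
    - [0,0,0]
    - [0,0,0]
    - [0,0,0]

```text
time: 12.55
tool_pos: [0.5884, -0.0945, 0.146]
tcp_rot: [0.246, -1.914, 1.037]
wrist_force: [0.6, 1.0, -0.7]
width: 0.765
grip_force: 55.6
```

```bash
python3 - <<'E'
from plan import *
import cv2
from workcell import read_state,read_camera
np.set_printoptions(precision=3,suppress=True)
s=read_state(); print(s["tool_pos"],s["q"],s["grip_force"],s["wrist_force"])
a=read_camera("scene")["image"][130:310,150:390]
b=read_camera("top")["image"][80:200,200:360]
cv2.imwrite("pics/s3.png",np.vstack([cv2.resize(a,(400,300)),cv2.resize(b,(400,300))])[:,:,::-1])
E
```

```text
[ 0.588 -0.094  0.146] [ 0.171  0.858  1.404 -0.768  2.015 -1.538] 55.59778850816656 [ 0.577  0.954 -0.714]
```

View pics/s3.png

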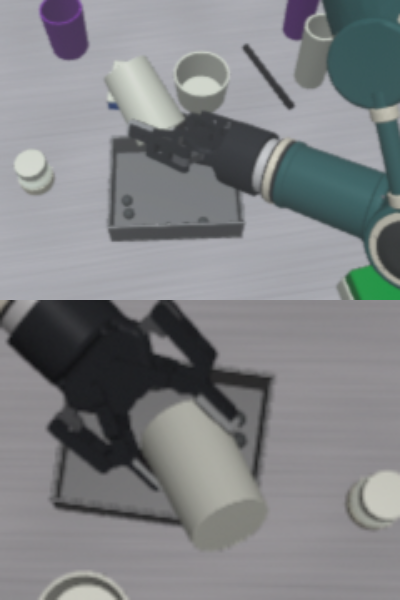

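>>> apply_moves:
  fingers: [0,0,0,0,0,0,0,0,0,0,0,0]
  travel:
    - [0,0,0]
    - [0,0,0]
    - [0,0,0]
    - [0,0,0]
    - [0,0,0]
    - [0,0,0]
    - [-0.2,0,-0.2]
    - [-0.2,0,-0.2]
    - [0,0,0]
    - [0,0,0]
    - [0,0,0]
    - [0,0,0]
  rotation:
    - [0,0,-1]
    - [0,0,-1]
    - [0,0,-1]
    - [0,0,0]
    - [0,0,0]
    - [0,0,0]
    - [0,0,1]
    - [0,0,1]
    - [0,0,1]
    - [0,0,1]
    - [0,0,1]
    - [0,0,1]

```text
time: 13.85
tool_pos: [0.6089, -0.0808, 0.1321]
tcp_rot: [-0.063, -1.994, 1.244]
wrist_force: [0.0, -0.3, -1.1]
width: 0.765
grip_force: 55.6
```

```bash
python3 - <<'E'
from plan import *
from workcell import *
p0,R0=cur(); print(p0,read_state()["q"])
b=np.array([-.707,.012,-.707])
# target: upright over wide, TCP above
R1=pose(-110,45); z=R1.apply([0,0,1])
P1=np.array([.57,-.06,.30]); 
w=(R0.inv()*pose(-130,77)).as_rotvec(); print(np.degrees(w))
twist(p0,R0,P1,pose(-130,77)); 
P2=np.array([.4655,.006,.08+.13])+.02*z; print(P2)
twist(P1,pose(-130,77),P2,R1)
E
```

```text
[ 0.60894585 -0.08075817  0.13212869] [ 0.18312198  0.91068483  1.33517854 -0.76342146  2.0327876  -1.22335038]
[ 5.76304473e-02 -1.07281066e-01  1.26429002e+02]
rows 23 travel [-0.03, -0.181, -0.025] rot [0.0, -0.001, 0.916]
[ 0.4606631  -0.00728926  0.19585786]
rows 7 travel [0.258, -0.337, 0.169] rot [-0.422, 0.754, -0.234]
```

```bash
python3 - <<'E'
from plan import *
p0,R0=cur(); L=np.array([.60,-.08,.26]); Q=pose(-130,77); R1=pose(-110,45); z=R1.apply([0,0,1])
twist(p0,R0,L,R0,nmin=4); twist(L,R0,L,Q); P2=np.array([.4655,.006,.21])+.02*z
twist(L,Q,P2,R1)
E
```

```text
rows 4 travel [0.403, -0.484, -0.119] rot [0.0, 0.0, 0.0]
rows 23 travel [0.0, -0.0, -0.0] rot [0.0, -0.001, 0.916]
rows 7 travel [0.158, -0.444, 0.114] rot [-0.422, 0.754, -0.234]
```

>>> apply_moves:
  fingers: [0,0,0,0,0,0,0,0,0,0,0,0]
  travel:
    - [0.403,-0.484,-0.119]
    - [0.403,-0.484,-0.119]
    - [0.403,-0.484,-0.119]
    - [0.403,-0.484,-0.119]
    - [0,0,0]
    - [0,0,0]
    - [0,0,0]
    - [0,0,0]
    - [0,0,0]
    - [0,0,0]
    - [0,0,0]
    - [0,0,0]
  rotation:
    - [0,0,0]
    - [0,0,0]
    - [0,0,0]
    - [0,0,0]
    - [0,0,1]
    - [0,0,1]
    - [0,0,1]
    - [0,0,1]
    - [0,0,1]
    - [0,0,1]
    - [0,0,1]
    - [0,0,1]

```text
time: 15.05
tool_pos: [0.6003, -0.0806, 0.2602]
tcp_rot: [-0.978, -2.022, 1.729]
wrist_force: [0.1, -0.9, -0.8]
width: 0.76
grip_force: 55.6
```

>>> apply_moves:
  fingers: [0,0,0,0,0,0,0,0,0,0,0,0]
  travel:
    - [0,0,0]
    - [0,0,0]
    - [0,0,0]
    - [0,0,0]
    - [0,0,0]
    - [0,0,0]
    - [0,0,0]
    - [0,0,0]
    - [0,0,0]
    - [0,0,0]
    - [0,0,0]
    - [0,0,0]
  rotation:
    - [0,0,1]
    - [0,0,1]
    - [0,0,1]
    - [0,0,1]
    - [0,0,1]
    - [0,0,1]
    - [0,0,1]
    - [0,0,1]
    - [0,0,1]
    - [0,0,1]
    - [0,0,1]
    - [0,0,1]

```text
time: 16.25
tool_pos: [0.6003, -0.0806, 0.2601]
tcp_rot: [1.898, 1.017, -1.589]
wrist_force: [0.4, 0.6, -0.9]
width: 0.77
grip_force: 55.8
```

>>> apply_moves:
  fingers: [0,0,0,0,0,0,0,0,0]
  travel:
    - [0,0,0]
    - [0.158,-0.444,0.114]
    - [0.158,-0.444,0.114]
    - [0.158,-0.444,0.114]
    - [0.158,-0.444,0.114]
    - [0.158,-0.444,0.114]
    - [0.158,-0.444,0.114]
    - [0.158,-0.444,0.114]
    - [0,0,0]
  rotation:
    - [0,0,1]
    - [-0.422,0.754,-0.234]
    - [-0.422,0.754,-0.234]
    - [-0.422,0.754,-0.234]
    - [-0.422,0.754,-0.234]
    - [-0.422,0.754,-0.234]
    - [-0.422,0.754,-0.234]
    - [-0.422,0.754,-0.234]
    - [0,0,0]

```text
time: 17.15
tool_pos: [0.4564, -0.0076, 0.1985]
tcp_rot: [2.098, 1.481, -0.872]
wrist_force: [1.6, 0.1, -1.0]
width: 0.773
grip_force: 55.7
```

```bash
python3 - <<'E'
from plan import *
import cv2
from workcell import *
np.set_printoptions(precision=3,suppress=True)
p0,R0=cur(); z=R0.apply([0,0,1]); print(p0,np.degrees(np.arctan2(z[1],z[0])),np.degrees(np.arccos(-z[2])),R0.apply([-.707,.012,-.707]))
a=read_camera("scene")["image"][100:290,180:360]
b=read_camera("top")["image"][80:270,180:360]
cv2.imwrite("pics/s4.png",np.hstack([cv2.resize(a,(400,422)),cv2.resize(b,(400,422))])[:,:,::-1])
E
```

```text
[ 0.456 -0.008  0.198] -110.59923616477684 44.62586767362725 [ 0.021 -0.015  1.   ]
```

View pics/s4.png

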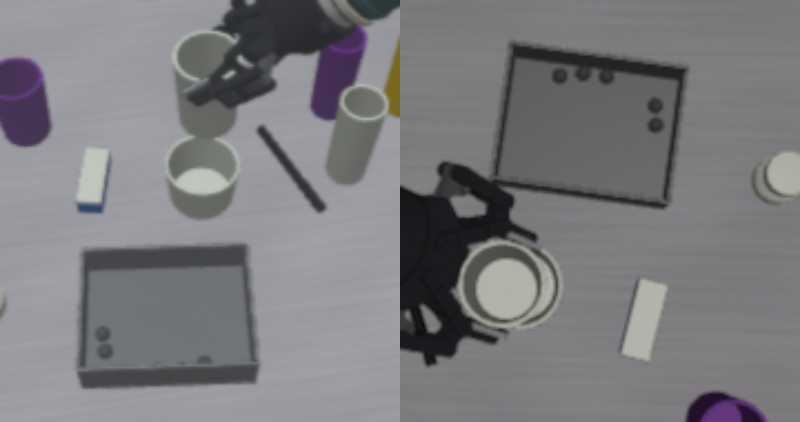

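All five balls are in the tray: scene (102,333), (105,351), (204,360); top (560,75), (583,73), (606,76), (655,105), (655,125). The emptied beaker hangs above the wide one. Next I'll find the held beaker's pose relative to the wide beaker.

```bash
python3 - <<'E'
from h import *
from plan import cur,pose,twist
np.set_printoptions(precision=4,suppress=True)
Rg=R.from_rotvec([2.0925,1.4565,-.8568]); pg=np.array([.458,-.2378,.068])
h=Rg.apply([0,0,1]); h[2]=0; h/=np.linalg.norm(h)
o=Rg.inv().apply(np.array([.460,-.2195,0])-pg); o0=o.copy(); o[1]=Rg.inv().apply([0,0,-.068])[1]; b=Rg.inv().apply([0,0,1])
print("o in tool",o0,o)
p0,R0=cur(); org=p0+R0.apply(o); ax=R0.apply(b); print("pred origin",org,ax)
for n in("scene","top"):
    c=cam(n); m=pick(n,"mid_beaker",c,org,30)
    print(n,[ (round(r["p"],2),np.round(r["location"],1)) for r in tip_of(n,"mid_beaker")][:4],"pred",np.round(proj(c,org),1))
    if m is None: print("nomask"); continue
    def f(d):  # mask pixels outside hull cost, hull size fixed; ignore occlusion by weighting
        hu=render(hull(c,"mid_beaker",org+[d[0],d[1],0],ax)); return (m&(1-hu)).sum()+.3*(hu&(1-m)).sum()
    r=minimize(f,[0,0],method="Nelder-Mead",options=dict(initial_simplex=[[0,0],[.006,0],[0,.006]],xatol=2e-4,fatol=1)); print("  shift",r.x,"cost",f([0,0]),r.fun,m.sum())
    ov=c["image"].copy(); k=5; x,y=np.int32(proj(c,org+ax*.06)); cr=cv2.resize(ov[y-40:y+40,x-40:x+40],None,fx=k,fy=k,interpolation=cv2.INTER_CUBIC)
    t=np.linspace(0,2*np.pi,120)
    for z,rr,col in((.095,.034,(255,0,0)),(.095,.030,(255,160,0)),(.005,.0265,(0,255,0))):
        e1=np.cross(ax,[0,1,0]);e2=np.cross(ax,e1)
        for a in t:
            u=(np.array(proj(c,org+ax*z+rr*(np.cos(a)*e1+np.sin(a)*e2)))-[x-40,y-40]+.5)*k; cv2.circle(cr,tuple(np.int32(u)),1,col,-1)
    for a in t:
        u=(np.array(proj(c,[.4655+.043*np.cos(a),.0058+.043*np.sin(a),.06]))-[x-40,y-40]+.5)*k; cv2.circle(cr,tuple(np.int32(u)),1,(0,0,255),-1)
    cv2.imwrite(f"pics/o_{n}.png",cr[:,:,::-1])
cv2.imwrite("pics/o.png",np.hstack([cv2.imread("pics/o_scene.png"),cv2.imread("pics/o_top.png")]))
E
```

```text
o in tool [ 0.0607 -0.0052  0.0354] [ 0.0607 -0.0008  0.0354]
pred origin [0.4648 0.0099 0.1311] [ 0.0188 -0.0132  0.9997]
scene [(0.81, array([129.9, 190. ])), (0.77, array([273.6, 155.1])), (0.77, array([193.4, 159.7]))] pred [272.9 154.1]
  shift [-0.0039  0.0001] cost 2856.7999999999997 2509.5 12912
top [(0.78, array([395.8, 235.8])), (0.69, array([226.1, 208.9])), (0.62, array([320.2, 265.9]))] pred [227.  207.5]
  shift [-0.0007 -0.0022] cost 1059.7 340.9 19888
```

View pics/o.png

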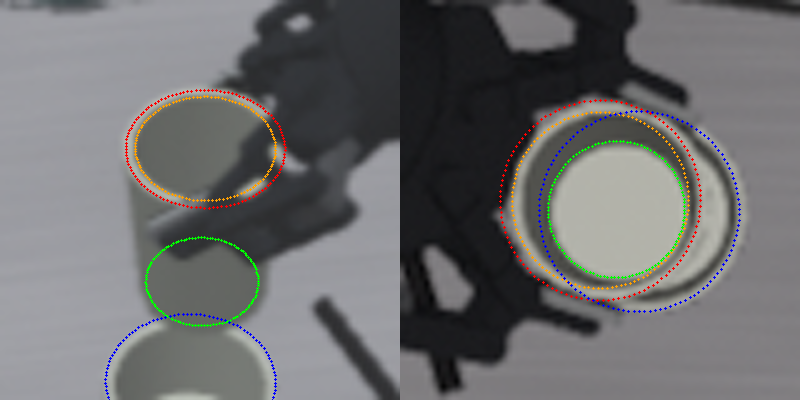

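```bash
cat > mid.py <<'E'
from plan import *
Rg=R.from_rotvec([2.0925,1.4565,-.8568]); o=np.array([.0607,-.0008,.0354])
def org():
    p0,R0=cur(); return p0+R0.apply(o), R0.apply(Rg.inv().apply([0,0,1]))
E
python3 - <<'E'
from mid import *
np.set_printoptions(precision=4,suppress=True)
p0,R0=cur(); print(org())
A=np.array([.4655,.006,.07])-Rg.apply(o); B=A-[0,0,.045]
twist(p0,R0,A,Rg,nmin=5); twist(A,Rg,B,Rg,nmin=6)
E
```

```text
(array([0.466 , 0.0101, 0.13  ]), array([ 0.0205, -0.0136,  0.9997]))
rows 5 travel [0.159, -0.002, 0.18] rot [-0.03, -0.011, 0.035]
rows 6 travel [0.106, -0.002, 0.106] rot [0.0, 0.0, 0.0]
```

>>> apply_moves:
  fingers: [0,0,0,0,0,0,0]
  travel:
    - [0.159,0,0.18]
    - [0.159,0,0.18]
    - [0.159,0,0.18]
    - [0.159,0,0.18]
    - [0.159,0,0.18]
    - [0,0,0]
    - [0,0,0]
  rotation:
    - [-0.03,-0.01,0.035]
    - [-0.03,-0.01,0.035]
    - [-0.03,-0.01,0.035]
    - [-0.03,-0.01,0.035]
    - [-0.03,-0.01,0.035]
    - [0,0,0]
    - [0,0,0]

```text
time: 18.25
tool_pos: [0.4589, -0.011, 0.1379]
tcp_rot: [2.092, 1.458, -0.857]
wrist_force: [1.3, 0.6, -1.2]
width: 0.766
grip_force: 55.7
```

```bash
python3 - <<'E'
from mid import *
np.set_printoptions(precision=4,suppress=True)
p0,R0=cur(); print(org())
B=np.array([.4655,.006,.025])-Rg.apply(o); twist(p0,R0,B,Rg,nmin=6)
from h import *
c=cam("top"); a=c["image"][170:240,190:275]; c2=cam("scene"); b=c2["image"][120:210,230:320]
cv2.imwrite("pics/o5.png",np.hstack([cv2.resize(a,(400,400),interpolation=2),cv2.resize(b,(400,400),interpolation=2)])[:,:,::-1])
E
```

```text
(array([0.465 , 0.0058, 0.0699]), array([ 0.0005, -0.0002,  1.    ]))
rows 6 travel [0.107, -0.0, 0.105] rot [0.0, 0.0, 0.002]
```

View pics/o5.png

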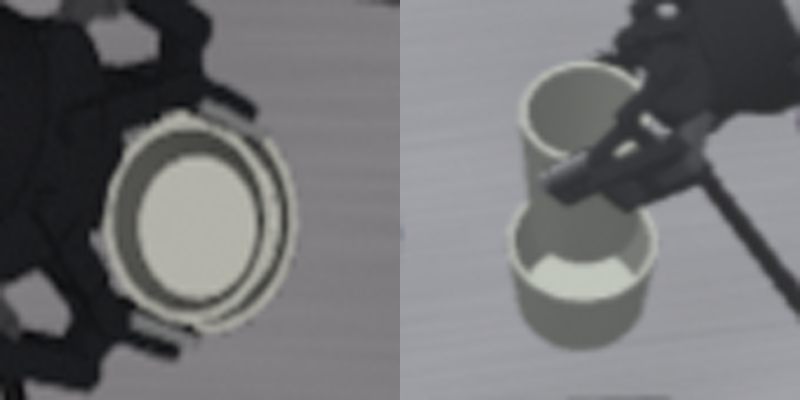

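The held beaker at (583,130) is centred over the wide one at (583,240). I'll lower it gently.

>>> apply_moves:
  fingers: [0,0,0,0,0,0,0,0]
  travel:
    - [0.107,0,0.105]
    - [0.107,0,0.105]
    - [0.107,0,0.105]
    - [0.107,0,0.105]
    - [0.107,0,0.105]
    - [0.107,0,0.105]
    - [0,0,0]
    - [0,0,0]
  rotation:
    - [0,0,0]
    - [0,0,0]
    - [0,0,0]
    - [0,0,0]
    - [0,0,0]
    - [0,0,0]
    - [0,0,0]
    - [0,0,0]

```text
time: 19.15
tool_pos: [0.4597, -0.0107, 0.093]
tcp_rot: [2.092, 1.458, -0.856]
wrist_force: [0.7, -0.4, -1.0]
width: 0.765
grip_force: 55.7
```

>>> apply_moves:
  fingers: [0,0,0,0,0,0,0,0]
  travel:
    - [0.042,0,0.042]
    - [0.042,0,0.042]
    - [0.042,0,0.042]
    - [0.042,0,0.042]
    - [0.028,0,0.028]
    - [0.028,0,0.028]
    - [0,0,0]
    - [0,0,0]
  rotation:
    - [0,0,0]
    - [0,0,0]
    - [0,0,0]
    - [0,0,0]
    - [0,0,0]
    - [0,0,0]
    - [0,0,0]
    - [0,0,0]

```text
time: 19.95
tool_pos: [0.46, -0.0107, 0.0774]
tcp_rot: [2.092, 1.458, -0.856]
wrist_force: [0.2, -0.2, -1.3]
width: 0.767
grip_force: 55.7
```

```bash
python3 -c "
from mid import *
print(org())"
```

```text
(array([0.46616549, 0.00615113, 0.00946591]), array([-4.81687783e-04, -7.22548536e-04,  9.99999623e-01]))
```

>>> apply_moves:
  fingers: [0,0,0,0,0]
  travel:
    - [0.014,0,0.014]
    - [0.014,0,0.014]
    - [0.014,0,0.014]
    - [0,0,0]
    - [0,0,0]
  rotation:
    - [0,0,0]
    - [0,0,0]
    - [0,0,0]
    - [0,0,0]
    - [0,0,0]

```text
time: 20.45
tool_pos: [0.46, -0.0107, 0.0744]
tcp_rot: [2.093, 1.457, -0.855]
wrist_force: [-0.7, -0.8, -1.1]
width: 0.764
grip_force: 55.7
```

>>> apply_moves:
  fingers: [0,0,0]
  travel:
    - [0.014,0,0.014]
    - [0.01,0,0.01]
    - [0,0,0]
  rotation:
    - [0,0,0]
    - [0,0,0]
    - [0,0,0]

```text
time: 20.75
tool_pos: [0.46, -0.0107, 0.0726]
tcp_rot: [2.092, 1.458, -0.856]
wrist_force: [0.5, 0.4, -1.2]
width: 0.765
grip_force: 55.7
```

>>> apply_moves:
  fingers: [0,0,0,0]
  travel:
    - [0.014,0,0.014]
    - [0.007,0,0.007]
    - [0,0,0]
    - [0,0,0]
  rotation:
    - [0,0,0]
    - [0,0,0]
    - [0,0,0]
    - [0,0,0]

```text
time: 21.15
tool_pos: [0.46, -0.0107, 0.0713]
tcp_rot: [2.093, 1.458, -0.855]
wrist_force: [-0.5, 0.1, -0.7]
width: 0.763
grip_force: 55.8
```

>>> apply_moves:
  fingers: [0,0,0,0]
  travel:
    - [0.014,0,0.014]
    - [0.007,0,0.007]
    - [0,0,0]
    - [0,0,0]
  rotation:
    - [0,0,0]
    - [0,0,0]
    - [0,0,0]
    - [0,0,0]

```text
time: 21.55
tool_pos: [0.4601, -0.0106, 0.0711]
tcp_rot: [2.092, 1.456, -0.857]
wrist_force: [-1.4, 2.5, 6.6]
width: 0.761
grip_force: 56.4
```

>>> apply_moves:
  fingers: [0.78,0.82,0.9,1,1,1,1,1,1,1,1,1]
  travel:
    - [0,0,0]
    - [0,0,0]
    - [0,0,0]
    - [0,0,0]
    - [0,0,0]
    - [0,0,-0.2]
    - [0,0,-0.4]
    - [0,0,-0.6]
    - [0,0,-0.6]
    - [0,0,-0.6]
    - [0,0,-0.6]
    - [0,0,0]
  rotation:
    - [0,0,0]
    - [0,0,0]
    - [0,0,0]
    - [0,0,0]
    - [0,0,0]
    - [0,0,0]
    - [0,0,0]
    - [0,0,0]
    - [0,0,0]
    - [0,0,0]
    - [0,0,0]
    - [0,0,0]

```text
time: 22.75
tool_pos: [0.4982, 0.0926, 0.1792]
tcp_rot: [2.094, 1.459, -0.844]
wrist_force: [0.2, -0.2, 0.4]
width: 1.0
grip_force: 0.0
```

```bash
python3 - <<'E'
from h import *
from plan import cur,pose,twist
np.set_printoptions(precision=4,suppress=True)
p0,R0=cur(); print(p0)
c=cam("scene"); t=np.linspace(0,2*np.pi,200)
x,y=250,140; cr=cv2.resize(c["image"][y:y+75,x:x+100],(800,600),interpolation=2)
for z,rr,xy,col in((.1,.034,(.4662,.0062),(255,0,0)),(.06,.043,(.4671,.0066),(0,0,255))):
    for a in t:
        u=(np.array(proj(c,[xy[0]+rr*np.cos(a),xy[1]+rr*np.sin(a),z]))-[x,y]+.5)*8; cv2.circle(cr,tuple(np.int32(u)),1,col,-1)
cv2.imwrite("pics/n6.png",cr[:,:,::-1])
for n,p in(("mid_beaker",(.466,.006,.005)),("wide_beaker",(.466,.006,0))): print(n,fit(n,p))
print("tall",fit("tall_beaker",(.459,.184,0)))
E
```

```text
[0.4982 0.0926 0.1792]
mid_beaker [(array([0.4601, 0.0085]), np.float64(0.769)), (array([0.4626, 0.0053]), np.float64(0.946)), (array([0.463 , 0.0058]), np.float64(0.845))]
wide_beaker [(array([0.4685, 0.0057]), np.float64(0.404)), (array([0.4649, 0.0034]), np.float64(0.289)), (array([0.4656, 0.0048]), np.float64(0.331))]
tall [(array([0.4663, 0.1834]), np.float64(0.421)), (array([0.4591, 0.1836]), np.float64(0.359)), (array([0.46 , 0.186]), np.float64(0.383))]
```

View pics/n6.png

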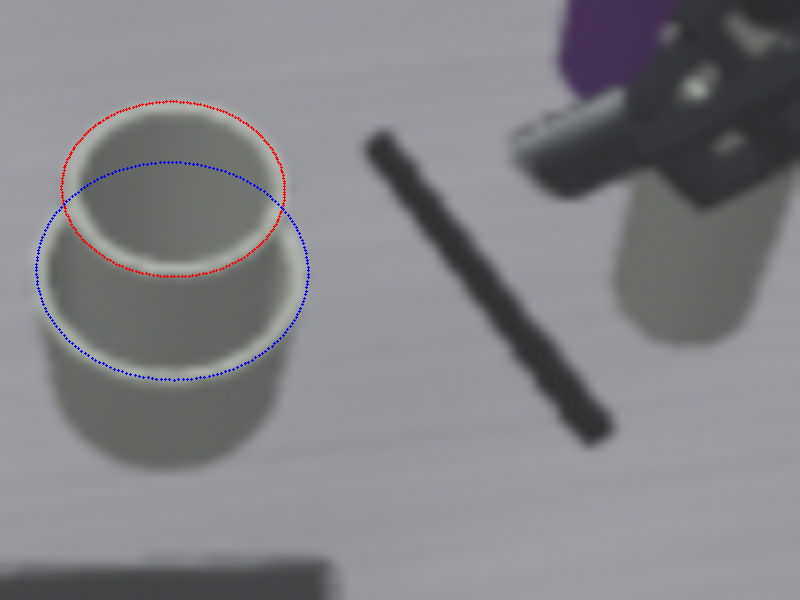

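Red (mid rim predicted at home height) and blue (wide rim) lie on the image edges at (173,188) and (172,270), so the middle beaker is home and upright. Next is the tall beaker.

```bash
python3 - <<'E'
from plan import *
from workcell import read_state
np.set_printoptions(precision=3,suppress=True)
p0,R0=cur(); A=np.array([.4591,.1842,.24]); R1=pose(-150,0)
up=p0+[0,0,.07]; twist(p0,R0,up,R0); twist(up,R0,A,R1); twist(A,R1,[.4591,.1842,.105],R1,nmin=4)
q,e=ik(A,R1,read_state()["q"]); print(q,e)
E
```

```text
rows 2 travel [-0.495, 0.008, -0.495] rot [0.0, 0.0, 0.0]
rows 11 travel [0.092, -0.162, -0.04] rot [0.247, 0.649, 0.57]
rows 4 travel [0.0, -0.0, 0.675] rot [0.0, 0.0, 0.0]
[ 0.332 -0.087  1.969 -0.     1.26   1.379] 9.985035835412567e-14
```

>>> apply_moves:
  fingers: [1,1,1,1,1,1,1,1,1,1,1,1]
  travel:
    - [-0.495,0,-0.495]
    - [-0.495,0,-0.495]
    - [0.092,-0.162,-0.04]
    - [0.092,-0.162,-0.04]
    - [0.092,-0.162,-0.04]
    - [0.092,-0.162,-0.04]
    - [0.092,-0.162,-0.04]
    - [0.092,-0.162,-0.04]
    - [0.092,-0.162,-0.04]
    - [0.092,-0.162,-0.04]
    - [0.092,-0.162,-0.04]
    - [0.092,-0.162,-0.04]
  rotation:
    - [0,0,0]
    - [0,0,0]
    - [0.247,0.649,0.57]
    - [0.247,0.649,0.57]
    - [0.247,0.649,0.57]
    - [0.247,0.649,0.57]
    - [0.247,0.649,0.57]
    - [0.247,0.649,0.57]
    - [0.247,0.649,0.57]
    - [0.247,0.649,0.57]
    - [0.247,0.649,0.57]
    - [0.247,0.649,0.57]

```text
time: 24.6
tool_pos: [0.459, 0.1758, 0.2391]
tcp_rot: [2.969, 0.887, -0.087]
wrist_force: [0.2, 0.6, 0.6]
width: 0.999
grip_force: 0.0
```

>>> apply_moves:
  fingers: [1,1,1]
  travel:
    - [0.092,-0.162,-0.04]
    - [0,0,0]
    - [0,0,0]
  rotation:
    - [0.247,0.649,0.57]
    - [0,0,0]
    - [0,0,0]

```text
time: 24.9
tool_pos: [0.4583, 0.1845, 0.2405]
tcp_rot: [3.033, 0.815, -0.001]
wrist_force: [0.7, -1.1, -1.1]
width: 1.001
grip_force: 0.0
```

```bash
python3 - <<'E'
from plan import *
from h import *
np.set_printoptions(precision=3,suppress=True)
p0,R0=cur(); print(p0,R0.as_matrix()); R1=pose(-150,0)
twist(p0,R0,[.4591,.1842,.105],R1,nmin=4); print(fit("tall_beaker",(.459,.184,0)),fit("mid_beaker",(.465,.006,.005)))
E
```

```text
[0.458 0.184 0.241] [[ 0.865  0.501 -0.   ]
 [ 0.501 -0.865 -0.001]
 [-0.001  0.001 -1.   ]]
rows 4 travel [0.003, 0.003, 0.678] rot [0.003, 0.002, 0.003]
[(array([0.46 , 0.186]), np.float64(0.95)), (array([0.457, 0.183]), np.float64(0.856)), (array([0.459, 0.187]), np.float64(0.876))] [(array([0.462, 0.009]), np.float64(0.778)), (array([0.463, 0.006]), np.float64(0.952)), (array([0.463, 0.007]), np.float64(0.854))]
```

>>> apply_moves:
  fingers: [1,1,1,1,1,1,1,0.3,0.3,0.3,0.3,0.3]
  travel:
    - [0.01,0,0.67]
    - [0,0,0.67]
    - [0,0,0.67]
    - [0,0,0.67]
    - [0,0,0.2]
    - [0,0,0.1]
    - [0,0,0]
    - [0,0,0]
    - [0,0,0]
    - [0,0,0]
    - [0,0,0]
    - [0,0,0]
  rotation:
    - [0,0,0]
    - [0,0,0]
    - [0,0,0]
    - [0,0,0]
    - [0,0,0]
    - [0,0,0]
    - [0,0,0]
    - [0,0,0]
    - [0,0,0]
    - [0,0,0]
    - [0,0,0]
    - [0,0,0]
  newtons: 40

```text
time: 26.5
tool_pos: [0.4606, 0.1857, 0.0934]
tcp_rot: [3.034, 0.813, 0.006]
wrist_force: [-0.9, -0.1, 5.6]
width: 0.613
grip_force: 41.9
```

>>> apply_moves:
  fingers: [0.3,0.3,0.3,0.3,0.3,0.3]
  travel:
    - [0,0,0]
    - [0,0,0]
    - [0,0,-0.3]
    - [0,0,-0.6]
    - [0,0,-0.7]
    - [0,0,0]
  rotation:
    - [0,0,0]
    - [0,0,0]
    - [0,0,0]
    - [0,0,0]
    - [0,0,0]
    - [0,0,0]

```text
time: 27.1
tool_pos: [0.4628, 0.1865, 0.1772]
tcp_rot: [-3.034, -0.813, -0.017]
wrist_force: [1.3, -0.2, 0.2]
width: 0.611
grip_force: 42.0
```

```bash
python3 - <<'E'
from plan import *
np.set_printoptions(precision=4,suppress=True)
p0,R0=cur(); print(p0); U=p0*[1,1,0]+[0,0,.255]; M=U+[.0052,-.1787,0]
twist(p0,R0,U,R0); twist(U,R0,M,R0,nmin=6)
E
```

```text
[0.4628 0.1865 0.1772]
rows 2 travel [0.008, 0.002, -0.778] rot [0.0, 0.0, 0.0]
rows 6 travel [-0.283, 0.524, -0.002] rot [0.0, 0.0, 0.0]
```

>>> apply_moves:
  fingers: [0.3,0.3,0.3,0.3,0.3,0.3,0.3,0.3,0.3,0.3]
  travel:
    - [0,0,-0.6]
    - [0,0,-0.6]
    - [-0.2,0.3,0]
    - [-0.28,0.52,0]
    - [-0.28,0.52,0]
    - [-0.28,0.52,0]
    - [-0.28,0.52,0]
    - [-0.25,0.5,0]
    - [-0.12,0.26,0]
    - [0,0,0]
  rotation:
    - [0,0,0]
    - [0,0,0]
    - [0,0,0]
    - [0,0,0]
    - [0,0,0]
    - [0,0,0]
    - [0,0,0]
    - [0,0,0]
    - [0,0,0]
    - [0,0,0]

```text
time: 28.1
tool_pos: [0.464, 0.0054, 0.2307]
tcp_rot: [3.035, 0.809, -0.001]
wrist_force: [0.3, 0.4, -1.2]
width: 0.611
grip_force: 42.2
```

```bash
cat > tall.py <<'E'
from h import *
from plan import *
np.set_printoptions(precision=4,suppress=True)
s=np.array([-.0020,0,.0934])
def corr(tx,ty,tz): p0,R0=cur(); twist(p0,R0,np.array([tx,ty,tz]),pose(-150,0))
def chk(draw=None):
    p0,R0=cur(); o=p0+R0.apply([-.002,0,.0934]); ax=-R0.apply([0,0,1]); print("tcp",p0,"tall origin",o,ax)
    for n in("scene","top"):
        c=cam(n); m=pick(n,"tall_beaker",c,o,30)
        if m is None: print(n,"nomask"); continue
        def f(d):
            hu=render(hull(c,"tall_beaker",o+[d[0],d[1],0],ax)); return (m&(1-hu)).sum()+.3*(hu&(1-m)).sum()
        r=minimize(f,[0,0],method="Nelder-Mead",options=dict(initial_simplex=[[0,0],[.006,0],[0,.006]],xatol=2e-4,fatol=1)); print(n,"shift",r.x,f([0,0]),r.fun,m.sum())
E
python3 - <<'E'
from tall import *
chk(); corr(.4664,.0065,.225)
E
```

```text
tcp [0.464  0.0054 0.2307] tall origin [0.4622 0.0044 0.1373] [0.0004 0.0006 1.    ]
scene shift [0.0022 0.0014] 1646.3 1182.8 16144
top nomask
rows 1 travel [0.029, 0.044, 0.12] rot [-0.003, 0.001, 0.007]
```

>>> apply_moves:
  fingers: [0.3,0.3,0.3,0.3,0.3,0.3,0.3,0.3,0.3,0.3]
  travel:
    - [0.04,0.01,0.1]
    - [0,0,0.2]
    - [0,0,0.2]
    - [0,0,0.2]
    - [0,0,0.2]
    - [0,0,0.2]
    - [0,0,0.2]
    - [0,0,0.2]
    - [0,0,0]
    - [0,0,0]
  rotation:
    - [0,0,0]
    - [0,0,0]
    - [0,0,0]
    - [0,0,0]
    - [0,0,0]
    - [0,0,0]
    - [0,0,0]
    - [0,0,0]
    - [0,0,0]
    - [0,0,0]

```text
time: 29.3
tool_pos: [0.4661, 0.0075, 0.156]
tcp_rot: [3.034, 0.813, -0.001]
wrist_force: [-0.2, 0.1, -1.1]
width: 0.61
grip_force: 42.2
```

```bash
python3 - <<'E'
from tall import *
chk(); corr(.466,.006,.125)
c=cam("top"); print([(round(r["p"],2),at(c,*r["location"],.005)) for r in tip_of("top","mid_beaker")],[(round(r["p"],2),at(c,*r["location"],.06)) for r in tip_of("top","tall_beaker")])
E
```

```text
tcp [0.4661 0.0075 0.156 ] tall origin [0.4644 0.0065 0.0626] [0.0004 0.0002 1.    ]
scene shift [0.0015 0.0015] 2010.7 1642.0 10912
top nomask
rows 1 travel [-0.031, 0.017, 0.64] rot [0.01, -0.011, 0.002]
[(0.91, array([ 0.4131, -0.3727,  0.005 ])), (0.82, array([ 0.3359, -0.197 ,  0.005 ]))] [(0.65, array([0.3723, 0.2652, 0.06  ])), (0.56, array([0.363 , 0.1755, 0.06  ]))]
```

>>> apply_moves:
  fingers: [0.3,0.3,0.3,0.3,0.3,0.3,0.3,0.3]
  travel:
    - [-0.01,0.017,0.12]
    - [0,0,0.12]
    - [0,0,0.12]
    - [0,0,0.12]
    - [0,0,0.12]
    - [0,0,0.1]
    - [0,0,0]
    - [0,0,0]
  rotation:
    - [0,0,0]
    - [0,0,0]
    - [0,0,0]
    - [0,0,0]
    - [0,0,0]
    - [0,0,0]
    - [0,0,0]
    - [0,0,0]

```text
time: 30.45
tool_pos: [0.4662, 0.0065, 0.1212]
tcp_rot: [3.034, 0.813, -0.0]
wrist_force: [-0.9, 0.4, -0.1]
width: 0.61
grip_force: 42.2
```

>>> apply_moves:
  fingers: [0.3,0.3,0.3,0.3,0.3,0.3]
  travel:
    - [0,0,0.05]
    - [0,0,0.05]
    - [0,0,0.05]
    - [0,0,0.03]
    - [0,0,0]
    - [0,0,0]
  rotation:
    - [0,0,0]
    - [0,0,0]
    - [0,0,0]
    - [0,0,0]
    - [0,0,0]
    - [0,0,0]

```text
time: 31.05
tool_pos: [0.4662, 0.0066, 0.1122]
tcp_rot: [3.034, 0.813, -0.0]
wrist_force: [-0.6, -0.2, 0.1]
width: 0.609
grip_force: 42.2
```

Nothing touching so far; 9 mm to go.

>>> apply_moves:
  fingers: [0.3,0.3,0.3,0.3,0.3,0.3]
  travel:
    - [0,0,0.03]
    - [0,0,0.03]
    - [0,0,0.03]
    - [0,0,0.03]
    - [0,0,0]
    - [0,0,0]
  rotation:
    - [0,0,0]
    - [0,0,0]
    - [0,0,0]
    - [0,0,0]
    - [0,0,0]
    - [0,0,0]

```text
time: 31.65
tool_pos: [0.4662, 0.0065, 0.1062]
tcp_rot: [3.034, 0.813, -0.0]
wrist_force: [0.9, -0.5, -0.7]
width: 0.61
grip_force: 42.2
```

>>> apply_moves:
  fingers: [0.3,0.3,0.3,0.3,0.3]
  travel:
    - [0,0,0.02]
    - [0,0,0.02]
    - [0,0,0]
    - [0,0,0]
    - [0,0,0]
  rotation:
    - [0,0,0]
    - [0,0,0]
    - [0,0,0]
    - [0,0,0]
    - [0,0,0]

```text
time: 32.15
tool_pos: [0.4662, 0.0065, 0.1043]
tcp_rot: [3.034, 0.813, 0.0]
wrist_force: [0.4, -0.6, -0.5]
width: 0.615
grip_force: 42.2
```

>>> apply_moves:
  fingers: [0.3,0.3,0.3,0.3]
  travel:
    - [0,0,0.02]
    - [0,0,0.015]
    - [0,0,0]
    - [0,0,0]
  rotation:
    - [0,0,0]
    - [0,0,0]
    - [0,0,0]
    - [0,0,0]

```text
time: 32.55
tool_pos: [0.4667, 0.0066, 0.1034]
tcp_rot: [3.034, 0.813, 0.001]
wrist_force: [-1.4, 0.3, 5.0]
width: 0.608
grip_force: 42.5
```

>>> apply_moves:
  fingers: [0.3,0.3,0.3,0.3]
  travel:
    - [0,0,0.012]
    - [0,0,0.01]
    - [0,0,0]
    - [0,0,0]
  rotation:
    - [0,0,0]
    - [0,0,0]
    - [0,0,0]
    - [0,0,0]

```text
time: 32.95
tool_pos: [0.467, 0.0068, 0.1034]
tcp_rot: [3.034, 0.813, 0.002]
wrist_force: [-3.9, 0.6, 12.2]
width: 0.61
grip_force: 43.1
```

Contact came at exactly the predicted home height (TCP z 0.1034). I'll relieve the load, release and retreat.

>>> apply_moves:
  fingers: [0.3,0.64,0.7,0.8,0.9,1,1,1,1,1,1,1]
  travel:
    - [0,0,-0.02]
    - [0,0,0]
    - [0,0,0]
    - [0,0,0]
    - [0,0,0]
    - [0,0,0]
    - [0,0,-0.1]
    - [0,0,-0.4]
    - [0,0,-0.8]
    - [0,0,-0.8]
    - [0,0.5,-0.7]
    - [0,-0.5,-0.5]
  rotation:
    - [0,0,0]
    - [0,0,0]
    - [0,0,0]
    - [0,0,0]
    - [0,0,0]
    - [0,0,0]
    - [0,0,0]
    - [0,0,0]
    - [0,0,0]
    - [0,0,0]
    - [0,0,0]
    - [0,0,0]

```text
time: 34.15
tool_pos: [0.4693, 0.0036, 0.2713]
tcp_rot: [3.032, 0.807, 0.008]
wrist_force: [0.7, 1.0, -0.8]
width: 1.0
grip_force: 0.0
```

>>> apply_moves:
  fingers: [1,1,1,1,1]
  travel:
    - [0,-0.8,0]
    - [0,-0.8,0]
    - [0,-0.8,0]
    - [0,-0.8,0]
    - [0,0,0]
  rotation:
    - [0,0,0]
    - [0,0,0]
    - [0,0,0]
    - [0,0,0]
    - [0,0,0]

```text
time: 34.65
tool_pos: [0.3841, 0.1482, 0.2679]
tcp_rot: [-3.031, -0.821, -0.001]
wrist_force: [0.8, -0.0, -0.4]
width: 1.004
grip_force: 0.0
```

```bash
python3 - <<'E'
from h import *
np.set_printoptions(precision=4,suppress=True)
print(read_state()["tool_pos"])
for n in("scene","top"):
    c=cam(n); m=pick(n,"tall_beaker",c,[.4655,.006,.01],25)
    print(n,[(round(r["p"],2),at(c,*r["location"],.013)) for r in tip_of(n,"ball0_center")])
    if m is None: print("no tall"); continue
    ys,xs=np.nonzero(m); print("mask bbox",xs.min()/4,ys.min()/4,xs.max()/4,ys.max()/4)
    for z in (.01,.02,.03):
        u=hull(c,"tall_beaker",[.465,.0058,z])[:,0]; print(z,u.min(0),u.max(0))
    # edge score of the tall rim over height and position
    g=cv2.cvtColor(c["image"],cv2.COLOR_RGB2GRAY).astype(np.float32); G=cv2.magnitude(cv2.Sobel(g,5,1,0),cv2.Sobel(g,5,0,1)); t=np.linspace(0,2*np.pi,72)
    def sc(x,y,z,r): 
        P=np.array([proj(c,[x+r*np.cos(a),y+r*np.sin(a),z]) for a in t],np.float32); return cv2.remap(G,P[:,0],P[:,1],1).mean()
    for nm,r,z0 in(("tall",.0265,.135),("mid",.034,.100),("wide",.043,.06)):
        best=max((sc(.465+i*.001,.006+j*.001,z0+k*.003,r),i,j,k) for i in range(-6,7) for j in range(-6,7) for k in range(-1,6)); print(nm,best)
E
```

```text
[0.3841 0.1482 0.2679]
scene []
mask bbox 261.0 146.0 282.75 172.75
0.01 [260.0182 144.7811] [282.4755 191.2408]
0.02 [259.9953 141.9683] [282.6833 189.0939]
0.03 [259.972  139.0981] [282.8955 186.907 ]
tall (np.float32(127.78482), 3, 4, -1)
mid (np.float32(105.04899), 4, 0, 1)
wide (np.float32(128.51299), 0, 5, -1)
top [(0.38, array([ 0.6818, -0.0303,  0.013 ]))]
mask bbox 217.0 195.0 243.75 221.75
0.01 [215.3563 193.8404] [243.2217 221.0639]
0.02 [214.8077 193.5608] [243.0879 221.1665]
0.03 [214.2435 193.2733] [242.9509 221.2719]
tall (np.float32(179.02664), -4, -6, -1)
mid (np.float32(189.6152), 2, -5, 3)
wide (np.float32(120.9589), -3, 0, -1)
```

```bash
python3 -c "
from workcell import *
print(finish_job())"
```

```text
the job is handed in; nothing more can be done
None
```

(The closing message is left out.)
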